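# Return the black-lidded spice jar to the rack's empty well

### The arm

A 6-joint arm with a two-finger parallel gripper is mounted at the origin on a cart in front of the work surface, level with it; the furniture and walls round the work are solid. World frame = base frame: x ahead of the robot, y to its left, z up, the work surface at z = 0. Lengths are in m, angles in degrees, forces in N, time in s.
With the tool pointing down it reaches from about 0.25 to 0.725 m from the base axis. Payload 9.7 kg.
Tool frame: the origin (TCP) lies on the centre line of the jaws, within the pads' length; the fingertips stand 19 mm ahead of it and the grasp point (between the pads) is the TCP (bot.tcp_to_tips is the z of the fingertips in the tool frame, in m); z points along the fingers, y is the line along which they close (so a half turn about z gives the same grasp; the last joint's range is limited). The gripper opens to 85 mm and grips with 20 to 120 N. Pads are 22 mm wide; open, the fingers measure 114 mm over their backs; the gripper's body (76 mm by 85 mm) begins 54 mm behind the grasp point. The pads swing forward as they close: fully open they stand 13 mm farther back than shut.
Start: joints at [0, 4.979, 10.078, 95.1, 0, 90], TCP at [0.55, -0, 0.25] pointing down, gripper open.
Joint ranges: [-179.16, 179.16], [-48.56, 103.87], [-65.8, 70.77], [-126.05, 130.52], [-82.76, 87.17], [-180, 180]. Speed limits (degrees/s): [127.2, 127.2, 147.25, 180, 180, 180].

### API

Orientations are given as [roll, pitch, yaw] about the fixed x, y, z axes, in that order (R = Rz(yaw) Ry(pitch) Rx(roll)).
In Python, from workcell import bot gives the robot as it stands. The module is installed in compiled form; this text tells all that it offers.
- The arm moves only by the tool play_rows, never from a script. Its argument "increments" is a list of rows, each an object with "slide": the shift along the tool's x, y, z in mm, a list of three; "angular": the turn, a rotation vector about the tool's x, y, z in degrees, a list of three; "claw": the opening, from -1 (shut) to 1 (fully open). In form: [{"slide": [x, y, z], "angular": [rx, ry, rz], "claw": claw}, ...]. A call has 1 to 8 rows; each row shifts and turns the commanded pose from where the row before left it, along the tool's axes as they then stand; what a row does not reach is not made up. A row lasts 1/10 s, in which the tool goes at most 50 mm and 8.59 degrees, less where a joint would pass 70% of its speed; a pose out of reach is approached as far as the arm can. A call is refused whole if a number of a shift passes 50 or a number of a turn 8.59, either way. A call with a gripper value outside its range is refused whole. The fingers move at their own pace and stop on an object; "squeeze" is the grip in N (left out, the last holds). Time passes only in rows, so rows that do not move let the fingers close. It gives the time, the measured TCP pose, the force, the opening and the grip force at its end, in the units of the state.
- bot.get_obs(): the state, without advancing time (a new reading comes with each control period).
- bot.camera(name): name is "scene" or "side" or "wrist"; returns the picture (420x560x3 uint8, red, green, blue); there is no depth.
- bot.camera_info(name): a dict with "fovy" (degrees; the focal length in pixels is half the picture's height over the tangent of half this angle, whatever the lens; pixels are square), "cx", "cy" (the principal point, pixels), "R" (3x3) and "t" (3): a world point X has camera coordinates R X + t. Camera axes: x right, y down, z forward; pixel columns grow to the right and rows downward; lengths in m; the calibration is good to about 2 mm. A picture is of the moment at which its call begins: read the wrist's pose just before it. camera_info takes no time and is no camera call; for the wrist camera it gives the pose at the moment of the call.
- bot.job_done(): hands the job in; it is judged then, once.
The state is a dict: "time": time; "q": joint angles; "qd": joint speeds; "joint_efforts": joint torques, N m; "ee_pos": TCP position; "tcp_rot": TCP orientation; "wrist_force": force on the tool from outside, world axes, zero at the start; "torque": the same for the moment, N m; "opening": finger opening in m; "grasp_force": force on a finger pad.
Only numpy, scipy, OpenCV 4.12 (cv2) and the standard library are available. Lean on these libraries where they do the work, as an engineer would, in place of code of your own. Each camera call takes 0.05 s, during which the arm holds its last target. There are 200 camera calls.

### The job

Put the spice jar with the black lid back into the one empty well of the wooden spice rack. Lower it until it stands upright on the bottom of the well before you let go, and leave the other two jars standing in their wells.

Things in the scene. Friction and masses are not known exactly. Their poses are not given: they have to be found in the camera images.
- black_jar: The jar to put away: upright round glass spice jar, green label, black lid; 100 mm tall, 44 mm across body and lid (the lid is the top 20 mm), about 0.1 kg. It stands loose on the worktop (z = 0) among a grey-topped salt shaker and a small white jar with a red lid, which may change places with it. Origin: centre of its underside; z up along the jar.
- pad: Green disc, 50 mm wide, 2 mm thick, fixed at the centre of the floor of the rack's empty well (any of three). Origin: centre of its underside, 12 mm above the worktop; the jar will stand at 14 mm. y runs along the row of wells, x across. Rack: fixed light wood block, 95 (x) by 280 (y), top at 50 mm; round blind wells 90 mm apart, 62 wide, 38 deep, mouths chamfered 4 mm.
- red_jar: Spice jar with a red lid and a blue label, loose, already standing in a well of the rack: 103 mm tall, 45 mm across, its top about 115 mm above the worktop. Origin: centre of its underside; z up.
- yellow_jar: Spice jar with a yellow-brown lid, loose, already standing in a well of the rack: 98 mm tall, 46 mm across, its top about 110 mm above the worktop. Origin: centre of its underside; z up. (A wall cabinet hangs at the far right, x over 0.5, y below -0.3 m: swing in from the right close to the base.)
Things that resemble listed ones, but are neither listed nor needed, are in the scene too. Leave any orange look-alike of the yellow_jar alone.

How it is judged (in metres and radians):
At the end, for the whole second after the job is handed in: The black-lidded jar stands released and at rest in the empty well: underside within 14 mm of the pad's centre sideways and under 8 mm above the pad's origin, upright within 9.7 degrees. The red- and yellow-lidded jars have moved less than 30 mm and are as upright (horizontal distance between black_jar and pad below 0.014 m and z of black_jar in the frame of pad below 0.008 m and angle between each of black_jar, red_jar, yellow_jar's own z axis and vertical below 0.17 rad and linear speed of black_jar below 0.02 m/s and contact force between black_jar and the fingers below 0.1 N and distance of each of red_jar, yellow_jar from where it was at the start of the episode below 0.03 m); the robot touches nothing.
It fails at once if the black-lidded jar is dropped into the well: falling freely, untouched by the fingers, more than 20 mm above the well's bottom (horizontal distance between black_jar and pad below 0.05 m and z of black_jar in the frame of pad above 0.022 m and linear speed of black_jar above 0.25 m/s and contact force between black_jar and the fingers below 0.05 N).
It also fails if it takes over 42 s, if anything falls off the work surface, if the arm or the gripper's body presses on something with over 40 N, if the wrist force passes 120 N, or if a joint passes its speed limit or range.

## Working session

There is one attempt and no reset: what is moved stays moved. The work goes in short steps, Python scripts to look and compute and a tool call to move; the robot and the scene stay as the last step left them, time stands still between calls to the robot, and variables do not carry over. Pictures are saved under pics/ and viewed, at most 10 in all, crops included, and the job is handed in when it is done.

Besides the shell and the picture viewer there is one more tool, called after ">>>" as name(argument=value, ...), one argument or row to a line, values as JSON. play_rows: Moves the arm, as the interface text tells. Its arguments: {"type":"object","properties":{"increments":{"type":"array"},"squeeze":{"type":"number"}},"required":["increments"]}

```bash
mkdir -p pics
cat > h.py <<'E'
import numpy as np, cv2
from workcell import bot
def K(n):
    i=bot.camera_info(n); f=210/np.tan(np.radians(i['fovy'])/2)
    return f,i['cx'],i['cy'],np.array(i['R']),np.array(i['t'])
def ray(k,u,v):
    f,cx,cy,R,t=k; d=R.T@np.array([(u-cx)/f,(v-cy)/f,1]); return -R.T@t,d/np.linalg.norm(d)
def plane(k,u,v,z):
    o,d=ray(k,u,v); return o+d*(z-o[2])/d[2]
def tri(rs):
    A=sum(np.eye(3)-np.outer(d,d) for o,d in rs); b=sum((np.eye(3)-np.outer(d,d))@o for o,d in rs)
    return np.linalg.solve(A,b)
def proj(k,X):
    f,cx,cy,R,t=k; c=R@np.array(X)+t; return c[0]/c[2]*f+cx,c[1]/c[2]*f+cy
def snap(n,fn=None):
    k=K(n); im=cv2.cvtColor(bot.camera(n),cv2.COLOR_RGB2BGR)
    if fn: cv2.imwrite('pics/'+fn,im)
    return k,im
E
python3 - <<'E'
from h import *
ims=[]
for n in('scene','side','wrist'):
    k,im=snap(n,n+'0.png'); ims.append(im); print(n,k[0],(-k[3].T@k[4]).round(3),k[3][2].round(2))
print(bot.get_obs())
E
```

```text
scene 474.0681731831042 [ 0.233 -0.441  0.832] [ 0.34  0.51 -0.79]
side 521.1529155045262 [ 0.209 -0.774  0.675] [ 0.33  0.76 -0.56]
wrist 292.16192091789975 [0.549 0.068 0.372] [-0.   -0.27 -0.96]
{'time': 0.15, 'q': array([-1.71986203e-03,  5.00289748e+00,  1.00439451e+01,  9.50997455e+01,
       -2.24158881e-04,  9.00028367e+01]), 'qd': array([-0.05700135, -0.16501517,  0.18970621,  0.07078896,  0.11336582,
        0.02738451]), 'joint_efforts': array([-3.04631758e-03, -5.20762289e+01,  4.65044117e+01,  1.38444663e-02,
       -2.16874664e-04, -1.82086734e-05]), 'ee_pos': array([ 5.49836148e-01, -1.75452465e-05,  2.49746771e-01]), 'tcp_rot': array([-1.79941302e+02,  2.27064893e-04,  8.99954437e+01]), 'wrist_force': array([-0.48421487,  0.36762104,  0.26429775]), 'torque': array([0.04370105, 0.08377561, 0.01727346]), 'grasp_force': 0.0, 'opening': 0.08547960067149858}
```

View pics/scene0.png

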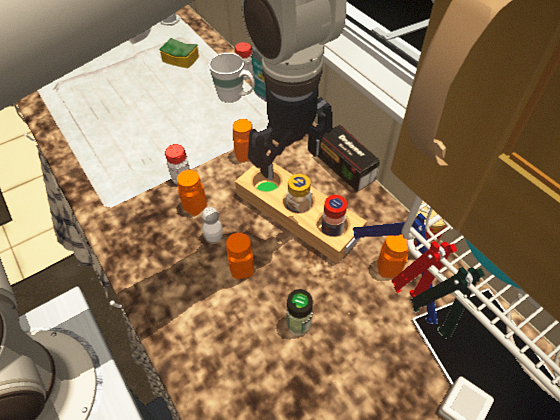

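View pics/side0.png

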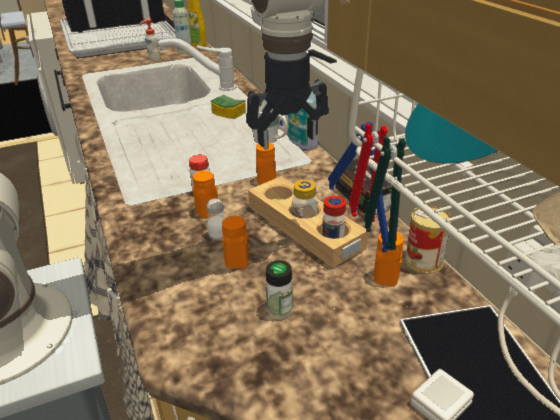

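Scene view: the black-lidded jar is at (299,310), and at (279,290) in the side view. The rack holds the green pad at (266,187), the yellow jar at (299,190) and the red jar at (335,215).

Things that could be taken for the black jar:
- orange jars at (240,255), (191,192), (243,140) and (393,255)
- salt shaker at (211,225)
- red-lid white jar at (177,160)

The only one with a black lid and green label is (299,310). Next I'll take a close crop of it and measure.

Run:
```python
from h import *
a=cv2.imread('pics/scene0.png');b=cv2.imread('pics/side0.png')
r=lambda i,x,y,w,h:cv2.resize(i[y:y+h,x:x+w],(400,300),interpolation=cv2.INTER_CUBIC)
cv2.imwrite('pics/crop1.png',np.vstack([np.hstack([r(a,250,270,100,75),r(b,230,250,100,75)]),np.hstack([r(a,225,150,160,120),r(b,235,160,160,120)])]))
ks,kd=K('scene'),K('side')
for n,im,(x0,y0,x1,y1) in (('scene',a,(280,285,320,340)),('side',b,(258,255,300,325))):
    h=cv2.cvtColor(im,cv2.COLOR_BGR2HSV)
    m=cv2.inRange(h,(40,120,60),(85,255,255)); z=np.zeros_like(m); z[y0:y1,x0:x1]=m[y0:y1,x0:x1]
    nn,l,s,c=cv2.connectedComponentsWithStats(z); print(n,'emblem',[(s[i].tolist(),c[i].round(1)) for i in range(1,nn) if s[i,4]>8])
    m2=cv2.inRange(im,(0,0,0),(60,60,60)); z=np.zeros_like(m); z[y0:y1,x0:x1]=m2[y0:y1,x0:x1]
    print('lid',cv2.boundingRect(z))
    mg=cv2.inRange(h,(45,150,80),(85,255,255)); nn,l,s,c=cv2.connectedComponentsWithStats(mg); print('greens',[(s[i].tolist(),c[i].round(1)) for i in range(1,nn) if s[i,4]>20])
```

```text
scene emblem [([292, 293, 16, 15, 143], array([299.8, 299.8]))]
lid (287, 289, 25, 34)
greens [([257, 182, 20, 9, 130], array([266.6, 186.4])), ([292, 293, 16, 15, 118], array([299.9, 300.2]))]
side emblem [([271, 263, 16, 11, 105], array([278.4, 267.9]))]
lid (266, 261, 26, 25)
greens [([271, 264, 16, 9, 57], array([278.3, 269. ]))]
```

View pics/crop1.png

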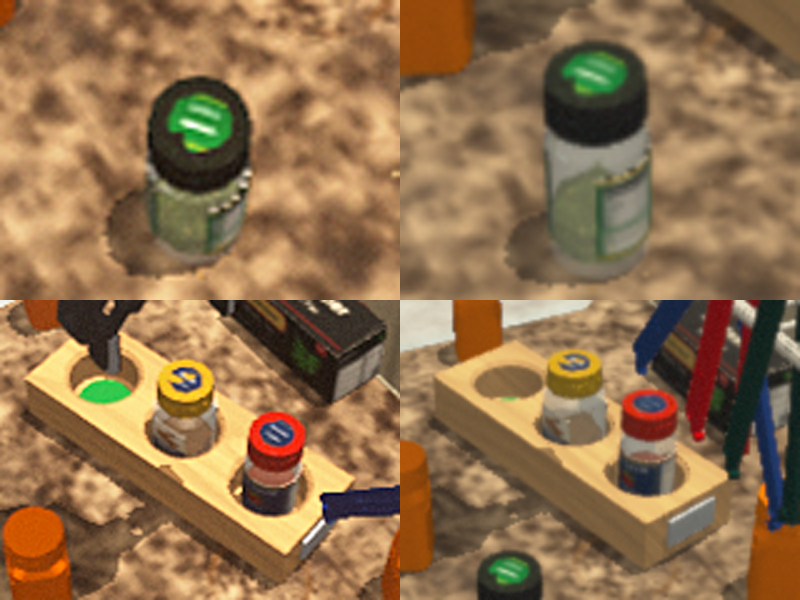

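View pics/wrist0.png

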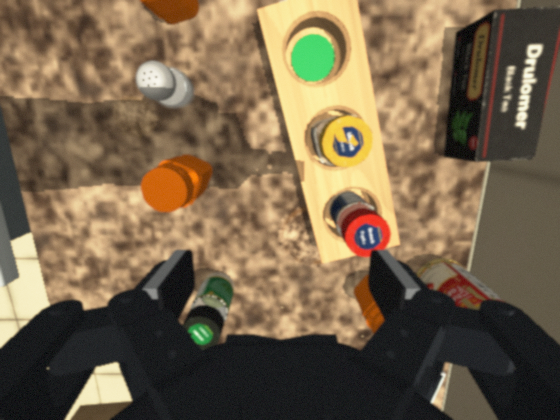

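The crop confirms the choice: black lid with a green emblem, green label, at scene (300,300) and side (278.5,268). The wrist view shows the whole pad at (312,58), the yellow lid at (347,141), the red lid at (366,235) and the black jar's emblem at (201,334).

Run:
```python
from h import *
w=cv2.imread('pics/wrist0.png'); ks,kd,kw=K('scene'),K('side'),K('wrist'); h=cv2.cvtColor(w,cv2.COLOR_BGR2HSV)
def blobs(lo,hi,mn):
    m=cv2.inRange(h,lo,hi); n,l,s,c=cv2.connectedComponentsWithStats(m); return [(s[i].tolist(),c[i]) for i in range(1,n) if s[i,4]>mn]
g=blobs((45,150,80),(85,255,255),60); print('g',g)
print('y',blobs((20,140,90),(32,255,255),300)); 
print('cam R',kw[3].round(3))
em=[c for s,c in g if c[1]>300][0]; pd=[c for s,c in g if c[1]<100][0]
print('lidtop',tri([ray(ks,300,300.3),ray(kd,278.6,268)]), 'with wrist',tri([ray(ks,300,300.3),ray(kd,278.6,268),ray(kw,*em)]))
P=plane(kw,*pd,.014); print('pad',P,'reproj scene',proj(ks,P),'side',proj(kd,P))
# well mouths from scene/side crop ellipses at 4mm... tri with yellow/red lids
S=lambda x,y:(225+x*.4,150+(y-300)*.4); D=lambda x,y:(235+(x-400)*.4,160+(y-300)*.4)
Y=tri([ray(ks,*S(185,382)),ray(kd,*D(575,368)),ray(kw,347,141)])
R=tri([ray(ks,*S(277,437)),ray(kd,*D(650,406)),ray(kw,366,235)])
print('yellow',Y,'red',R,'axis yaw',np.degrees(np.arctan2(*(Y-R)[[1,0]])))
W=tri([ray(ks,*S(104,380)),ray(kd,*D(509,383)),ray(kw,318,51)]);print('well mouth',W)
for n,s,d in(('o240',(240,240),(234,224)),('o191',(191,178),(204,178)),('o243',(243,127),(265,150)),('o393',(394,243),None),('salt',(210,214),(215,206))):
    print(n,tri([ray(ks,*s),ray(kd,*d)]) if d else plane(ks,*s,.09))
```

```text
g [([292, 35, 42, 45, 1444], array([312.46606648,  57.32756233])), ([188, 324, 24, 20, 169], array([198.81065089, 334.52662722]))]
y [([319, 115, 54, 52, 1454], array([344.57771664, 140.11485557]))]
cam R [[ 1.     0.001 -0.003]
 [ 0.002 -0.964  0.266]
 [-0.002 -0.266 -0.964]]
lidtop [ 0.46007218 -0.15804862  0.10284964] with wrist [ 0.45996577 -0.15646216  0.10105364]
pad [0.58325863 0.13920339 0.014     ] reproj scene (np.float64(265.777777201322), np.float64(189.85959844889985)) side (np.float64(277.5264068173835), np.float64(205.09960484384635))
yellow [0.60923692 0.05244138 0.10385059] red [ 0.63163768 -0.0358114   0.11084988] axis yaw 104.2423210133079
well mouth [0.58563915 0.1379835  0.04431424]
o240 [0.44200451 0.01208474 0.08853464]
o191 [0.43819272 0.20000887 0.09083155]
o243 [0.61129239 0.27432482 0.0848229 ]
o393 [ 0.6761031  -0.15770654  0.09      ]
salt [0.43098026 0.10779098 0.07445541]
```

Positions from the measurement:

| Thing | x | y | z |
|---|---|---|---|
| Black jar lid top | 0.460 | -0.157 | 0.101 |
| Pad | 0.584 | 0.139 | 0.014 |
| Well mouth | 0.586 | 0.138 | 0.044 |

The row runs at yaw of about 105°. I'll move above the jar and yaw +15°.

>>> play_rows(
  increments=[
    {"slide":[-35,-20,0],"angular":[0,0,0],"claw":1},
    {"slide":[-40,-23,0],"angular":[0,0,0],"claw":1},
    {"slide":[-40,-23,0],"angular":[0,0,0],"claw":1},
    {"slide":[-30,-18,0],"angular":[0,0,0],"claw":1},
    {"slide":[-12,-6,0],"angular":[0,0,0],"claw":1},
    {"slide":[0,0,10],"angular":[0,0,-7.5],"claw":1},
    {"slide":[0,0,20],"angular":[0,0,-7.5],"claw":1},
    {"slide":[0,0,0],"angular":[0,0,0],"claw":1},
  ],
)

```text
time: 0.95
ee_pos: [0.4594, -0.1566, 0.218]
tcp_rot: [-179.8, -0.1, 105.1]
wrist_force: [-0.1, 0.2, -0.2]
opening: 0.0855
grasp_force: 0.0
```

Run:
```python
from h import *
o=bot.get_obs(); print(o['ee_pos'],o['tcp_rot'],o['q'].round(1),o['time'])
k,im=snap('wrist','w1.png'); print('expected emblem px',proj(k,(.460,-.157,.1)))
h=cv2.cvtColor(im,cv2.COLOR_BGR2HSV); m=cv2.inRange(h,(40,120,60),(85,255,255)); n,l,s,c=cv2.connectedComponentsWithStats(m)
for i in range(1,n):
    if s[i,4]>40: print(s[i],c[i],plane(k,*c[i],.1))
```

```text
[ 0.45939788 -0.15659001  0.21796433] [-1.79835943e+02 -1.23118828e-01  1.05106218e+02] [-18.8  -4.2  -2.8  91.7   0.   56.1] 0.95
expected emblem px (np.float64(283.04451747040804), np.float64(207.17155069263757))
[267 190  33  31 578] [282.62629758 205.43079585] [ 0.45924851 -0.15560446  0.1       ]
```

View pics/w1.png

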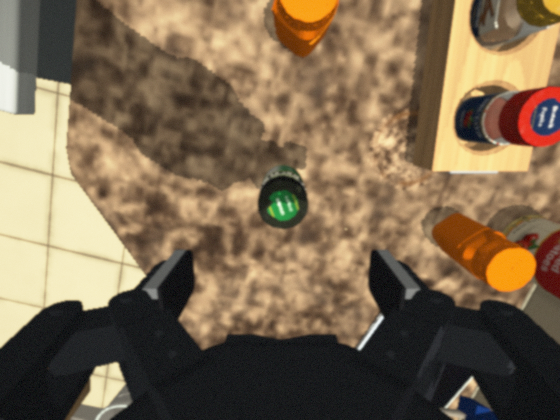

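The jar's emblem is at (283,205) in the wrist view, centred between the fingers, and the rack's edge is vertical, so the yaw matches the row. Descending to TCP z of about 0.076 and closing.

>>> play_rows(
  increments=[
    {"slide":[0,0,35],"angular":[0,0,0],"claw":1},
    {"slide":[0,0,40],"angular":[0,0,0],"claw":1},
    {"slide":[0,0,35],"angular":[0,0,0],"claw":1},
    {"slide":[0,0,22],"angular":[0,0,0],"claw":1},
    {"slide":[0,0,9],"angular":[0,0,0],"claw":1},
    {"slide":[0,0,0],"angular":[0,0,0],"claw":1},
    {"slide":[0,0,0],"angular":[0,0,0],"claw":0.2},
    {"slide":[0,0,0],"angular":[0,0,0],"claw":0.1},
  ],
  squeeze=30,
)

```text
time: 1.8
ee_pos: [0.461, -0.1572, 0.081]
tcp_rot: [179.9, 0.1, 105.0]
wrist_force: [-0.2, -0.5, -0.2]
opening: 0.0591
grasp_force: 0.0
```

>>> play_rows(
  increments=[
    {"slide":[0,0,0],"angular":[0,0,0],"claw":-0.2},
    {"slide":[0,0,0],"angular":[0,0,0],"claw":-0.5},
    {"slide":[0,0,0],"angular":[0,0,0],"claw":-1},
    {"slide":[0,0,0],"angular":[0,0,0],"claw":-1},
    {"slide":[0,0,0],"angular":[0,0,0],"claw":-1},
    {"slide":[0,0,0],"angular":[0,0,0],"claw":-1},
  ],
)

```text
time: 2.4
ee_pos: [0.4606, -0.1573, 0.0807]
tcp_rot: [179.9, 0.1, 105.0]
wrist_force: [-0.5, -0.3, 6.2]
opening: 0.0437
grasp_force: 30.2
```

Gripped at 43.7 mm opening and 30 N. Lifting.

>>> play_rows(
  increments=[
    {"slide":[0,0,-10],"angular":[0,0,0],"claw":-1},
    {"slide":[0,0,-25],"angular":[0,0,0],"claw":-1},
    {"slide":[0,0,-35],"angular":[0,0,0],"claw":-1},
    {"slide":[0,0,-35],"angular":[0,0,0],"claw":-1},
    {"slide":[0,0,-30],"angular":[0,0,0],"claw":-1},
    {"slide":[0,0,-20],"angular":[0,0,0],"claw":-1},
    {"slide":[0,0,-10],"angular":[0,0,0],"claw":-1},
    {"slide":[0,0,0],"angular":[0,0,0],"claw":-1},
  ],
  squeeze=40,
)

```text
time: 3.2
ee_pos: [0.4604, -0.1571, 0.2456]
tcp_rot: [179.9, 0.1, 105.0]
wrist_force: [0.0, -0.2, -1.7]
opening: 0.0435
grasp_force: 40.9
```

Run:
```python
from h import *
o=bot.get_obs(); print(o['ee_pos'],o['tcp_rot'],o['opening'],o['grasp_force'])
k,im=snap('side','s2.png'); cv2.imwrite('pics/s2.png',im)
from scipy.spatial.transform import Rotation as Q
R=Q.from_euler('xyz',o['tcp_rot'],degrees=True).as_matrix()
print((R.T@(np.array([.584,.139,o['ee_pos'][2]])-o['ee_pos'])*1000).round(1))
```

```text
[ 0.46039969 -0.15714362  0.245632  ] [1.79902428e+02 6.66217277e-02 1.04997109e+02] 0.04347644044569917 40.947940880432725
[254.1 196.    0. ]
```

View pics/s2.png

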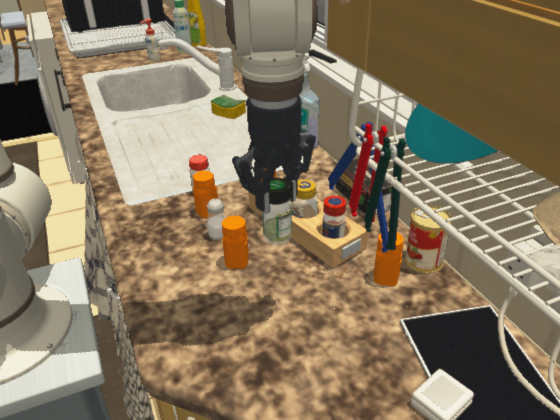

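The jar is held upright in the side view, around (277,212). Carrying it over the well.

>>> play_rows(
  increments=[
    {"slide":[16,12,0],"angular":[0,0,0],"claw":-1},
    {"slide":[34,26,0],"angular":[0,0,0],"claw":-1},
    {"slide":[38,30,0],"angular":[0,0,0],"claw":-1},
    {"slide":[38,30,0],"angular":[0,0,0],"claw":-1},
    {"slide":[38,30,0],"angular":[0,0,0],"claw":-1},
    {"slide":[38,30,0],"angular":[0,0,0],"claw":-1},
    {"slide":[34,26,0],"angular":[0,0,0],"claw":-1},
    {"slide":[18,12,0],"angular":[0,0,0],"claw":-1},
  ],
)

```text
time: 4.05
ee_pos: [0.5838, 0.1422, 0.2417]
tcp_rot: [-179.8, -0.0, 105.1]
wrist_force: [0.2, -0.9, -1.2]
opening: 0.0437
grasp_force: 41.1
```

>>> play_rows(
  increments=[
    {"slide":[0,0,0],"angular":[0,0,0],"claw":-1},
    {"slide":[0,0,20],"angular":[0,0,0],"claw":-1},
    {"slide":[0,0,0],"angular":[0,0,0],"claw":-1},
    {"slide":[0,0,0],"angular":[0,0,0],"claw":-1},
  ],
)

```text
time: 4.45
ee_pos: [0.5829, 0.1382, 0.2237]
tcp_rot: [-179.9, 0.0, 105.0]
wrist_force: [0.1, 0.2, -0.9]
opening: 0.0435
grasp_force: 41.1
```

Run:
```python
from h import *
o=bot.get_obs(); print(o['ee_pos'],o['tcp_rot'],o['opening'],o['grasp_force'])
k,im=snap('wrist','w3.png'); k2,im2=snap('scene','s3.png')
print('pad px exp',proj(k,(.584,.139,.014)))
cv2.imwrite('pics/v3.png',np.hstack([cv2.resize(im[:, 80:480],(400,420)),cv2.resize(im2[100:270,200:360],(395,420),interpolation=cv2.INTER_CUBIC)]))
```

```text
[0.5829297  0.13822108 0.22365489] [-1.79885345e+02  5.02424977e-03  1.04958141e+02] 0.04352833354157484 41.10398434102535
pad px exp (np.float64(283.35527940451857), np.float64(184.33603026555517))
```

View pics/v3.png

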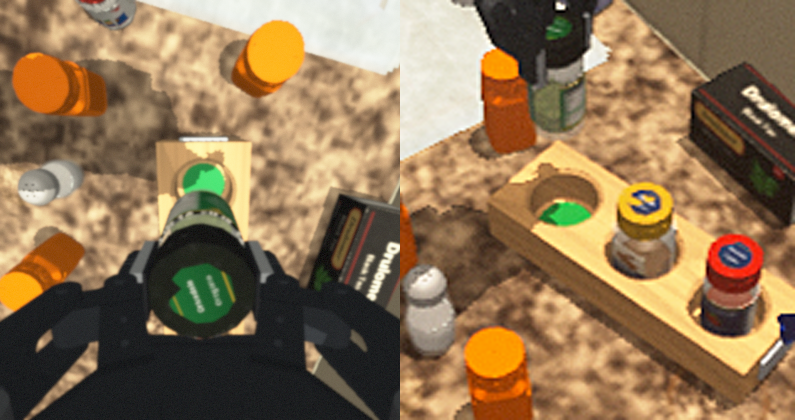

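The jar is above the well: wrist pad at about (284,180), held jar upright, and both rack jars standing in the scene view. A quick refinement from this close wrist view before lowering.

Run:
```python
from h import *
k=K('wrist'); im=cv2.imread('pics/w3.png'); h=cv2.cvtColor(im,cv2.COLOR_BGR2HSV)
o=bot.get_obs(); e=o['ee_pos']; y=np.radians(o['tcp_rot'][2]); ax=np.array([np.cos(y),np.sin(y)]); ay=np.array([np.sin(y),-np.cos(y)])
# pad: boundary points, world circle fit radius .025 in z=.014
m=cv2.inRange(h,(45,150,70),(85,255,255)); m[:150]=0; m[200:]=0
c=max(cv2.findContours(m,cv2.RETR_EXTERNAL,cv2.CHAIN_APPROX_NONE)[0],key=cv2.contourArea)[:,0]; print(cv2.boundingRect(c))
P=np.array([plane(k,*p,.014)[:2] for p in c])-e[:2]; T=np.c_[P@ax,P@ay]*1000
print('pad pts tool x',T[:,0].min(),T[:,0].max(),'y',T[:,1].min(),T[:,1].max())
for r in (146,150,155,160): # rack side edges
    w=im[r].astype(int); wood=cv2.inRange(h[r:r+1],(10,60,120),(25,170,255))[0]
    xs=[]
    g=np.abs(np.diff(cv2.GaussianBlur(im[r:r+1],(5,1),0)[0].astype(int),axis=0)).sum(1)
    a=220+g[220:255].argmax(); b=310+g[310:350].argmax(); 
    q=[(plane(k,u,r,.05)[:2]-e[:2]) for u in (a,b)]; print(r,a,b,[round(v@ay*1000,1) for v in q],'along',round(q[0]@ax*1000,1))
# held jar: emblem
m=cv2.inRange(h,(45,120,50),(90,255,255)); m[:240]=0
c=max(cv2.findContours(m,cv2.RETR_EXTERNAL,cv2.CHAIN_APPROX_NONE)[0],key=cv2.contourArea); q=np.array(cv2.minEnclosingCircle(c)[0]); v=plane(k,*q,e[2]+.02)[:2]-e[:2]; print('lid',v@ax*1000,v@ay*1000)
```

```text
(264, 165, 39, 29)
pad pts tool x -10.065047548895603 22.67809915399658 y -20.75827802887193 23.465951846166927
146 235 331 [np.float64(-47.0), np.float64(49.0)] along 46.5
150 235 331 [np.float64(-47.2), np.float64(49.2)] along 42.5
155 235 330 [np.float64(-47.4), np.float64(48.4)] along 37.5
160 236 344 [np.float64(-46.6), np.float64(62.8)] along 32.5
lid 3.534017739698389 -0.44038017419973524
```

>>> play_rows(
  increments=[
    {"slide":[-2,1,15],"angular":[0,0,0],"claw":-1},
    {"slide":[0,0,25],"angular":[0,0,0],"claw":-1},
    {"slide":[0,0,20],"angular":[0,0,0],"claw":-1},
    {"slide":[0,0,15],"angular":[0,0,0],"claw":-1},
    {"slide":[0,0,10],"angular":[0,0,0],"claw":-1},
    {"slide":[0,0,10],"angular":[0,0,0],"claw":-1},
    {"slide":[0,0,0],"angular":[0,0,0],"claw":-1},
    {"slide":[0,0,0],"angular":[0,0,0],"claw":-1},
  ],
)

```text
time: 5.35
ee_pos: [0.5852, 0.1375, 0.1298]
tcp_rot: [180.0, 0.0, 105.0]
wrist_force: [-0.4, -0.2, -1.8]
opening: 0.0439
grasp_force: 41.1
```

Run:
```python
from h import *
k,im=snap('wrist','w4.png'); k2,im2=snap('scene','s4.png')
cv2.imwrite('pics/v4.png',np.hstack([cv2.resize(im[:, 80:480],(400,420)),cv2.resize(im2[120:260,215:350],(395,420),interpolation=cv2.INTER_CUBIC)]))
```

```text
(no output)
```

View pics/v4.png

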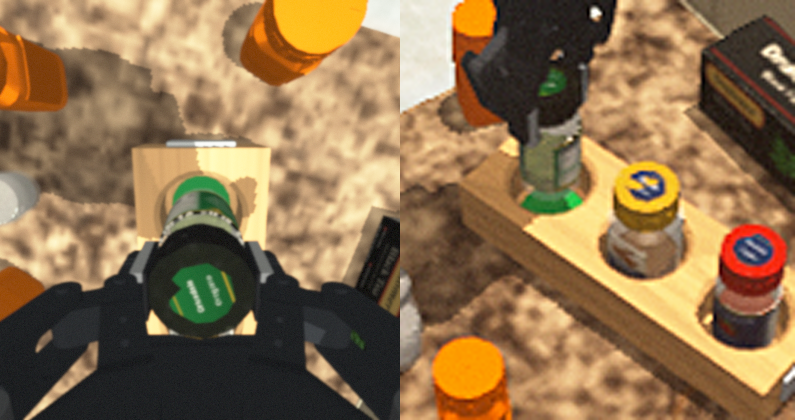

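The jar's bottom is at the well mouth, centred over the pad in both views (wrist pad about (283,190), scene crop pad about (552,202)), with no contact force. Lowering on.

>>> play_rows(
  increments=[
    {"slide":[0,0,7],"angular":[0,0,0],"claw":-1},
    {"slide":[0,0,8],"angular":[0,0,0],"claw":-1},
    {"slide":[0,0,6],"angular":[0,0,0],"claw":-1},
    {"slide":[0,0,4],"angular":[0,0,0],"claw":-1},
    {"slide":[0,0,3],"angular":[0,0,0],"claw":-1},
    {"slide":[0,0,2],"angular":[0,0,0],"claw":-1},
    {"slide":[0,0,0],"angular":[0,0,0],"claw":-1},
    {"slide":[0,0,0],"angular":[0,0,0],"claw":-1},
  ],
)

```text
time: 6.25
ee_pos: [0.5852, 0.1374, 0.0995]
tcp_rot: [180.0, -0.0, 105.0]
wrist_force: [1.2, 0.1, 0.3]
opening: 0.0437
grasp_force: 41.1
```

>>> play_rows(
  increments=[
    {"slide":[0,0,1.5],"angular":[0,0,0],"claw":-1},
    {"slide":[0,0,1.5],"angular":[0,0,0],"claw":-1},
    {"slide":[0,0,1],"angular":[0,0,0],"claw":-1},
    {"slide":[0,0,0],"angular":[0,0,0],"claw":-1},
    {"slide":[0,0,0],"angular":[0,0,0],"claw":-1},
  ],
)

```text
time: 6.75
ee_pos: [0.5851, 0.1374, 0.0953]
tcp_rot: [-180.0, -0.0, 105.0]
wrist_force: [1.2, -0.3, -1.3]
opening: 0.0435
grasp_force: 41.1
```

>>> play_rows(
  increments=[
    {"slide":[0,0,1],"angular":[0,0,0],"claw":-1},
    {"slide":[0,0,0],"angular":[0,0,0],"claw":-1},
    {"slide":[0,0,0.5],"angular":[0,0,0],"claw":-1},
    {"slide":[0,0,0],"angular":[0,0,0],"claw":-1},
  ],
)

```text
time: 7.15
ee_pos: [0.5852, 0.1374, 0.0948]
tcp_rot: [179.9, 0.0, 105.0]
wrist_force: [-2.4, -0.5, 6.8]
opening: 0.0438
grasp_force: 41.9
```

Touchdown: 6.8 N upward at z 0.095, as predicted. Releasing gently.

>>> play_rows(
  increments=[
    {"slide":[0,0,0],"angular":[0,0,0],"claw":0.1},
    {"slide":[0,0,0],"angular":[0,0,0],"claw":0.2},
    {"slide":[0,0,0],"angular":[0,0,0],"claw":0.4},
    {"slide":[0,0,0],"angular":[0,0,0],"claw":0.7},
    {"slide":[0,0,0],"angular":[0,0,0],"claw":0.8},
    {"slide":[0,0,0],"angular":[0,0,0],"claw":0.8},
  ],
  squeeze=20,
)

```text
time: 7.75
ee_pos: [0.585, 0.1374, 0.0937]
tcp_rot: [-180.0, -0.0, 105.0]
wrist_force: [0.3, 0.8, -0.1]
opening: 0.0768
grasp_force: 0.0
```

>>> play_rows(
  increments=[
    {"slide":[0,0,-10],"angular":[0,0,0],"claw":0.8},
    {"slide":[0,0,-25],"angular":[0,0,0],"claw":0.8},
    {"slide":[0,0,-35],"angular":[0,0,0],"claw":0.8},
    {"slide":[0,0,-35],"angular":[0,0,0],"claw":0.8},
    {"slide":[0,0,-25],"angular":[0,0,0],"claw":0.8},
    {"slide":[0,0,-10],"angular":[0,0,0],"claw":0.8},
    {"slide":[0,0,0],"angular":[0,0,0],"claw":0.8},
    {"slide":[0,0,0],"angular":[0,0,0],"claw":0.8},
  ],
)

```text
time: 8.55
ee_pos: [0.5849, 0.1374, 0.2326]
tcp_rot: [-179.9, -0.0, 105.0]
wrist_force: [0.3, -0.1, 0.2]
opening: 0.0769
grasp_force: 0.0
```

Run:
```python
from h import *
k,im=snap('wrist','w5.png'); k2,im2=snap('side','s5.png'); k3,im3=snap('scene','s6.png')
print(proj(k,(.584,.139,.114)),bot.get_obs()['wrist_force'])
h=cv2.cvtColor(im,cv2.COLOR_BGR2HSV); m=cv2.inRange(h,(45,120,50),(90,255,255)); c=max(cv2.findContours(m,0,1)[0],key=cv2.contourArea); q=cv2.minEnclosingCircle(c)[0]; print(q,plane(k,*q,.114))
cv2.imwrite('pics/v5.png',np.hstack([cv2.resize(im[:, 80:480],(400,420)),cv2.resize(im2[120:280,230:380],(395,420),interpolation=cv2.INTER_CUBIC)]))
```

```text
(np.float64(281.792419523058), np.float64(204.02538495159283)) [-0.24774285 -0.24842237  0.24065538]
(281.24285888671875, 203.3142852783203) [0.5833828  0.13948532 0.114     ]
```

View pics/v5.png

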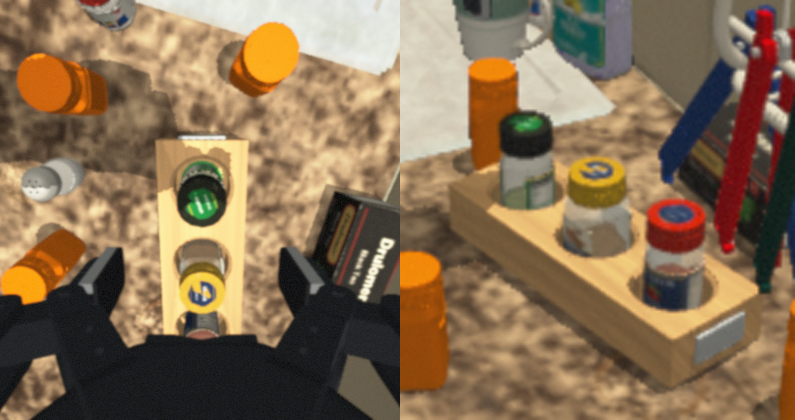

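The black-lidded jar stands upright in its well, with its lid at wrist (281,203) within 1 mm of the expected spot. The yellow and red jars stand as before, and the gripper is clear. Handing in.

```bash
python3 -c "
from workcell import bot
print(bot.job_done())"
```

```text
the job is handed in; nothing more can be done
None
```

The black-lidded jar stands upright and released on the floor of the empty well, about 1 mm from the pad's measured centre; both other jars are still in place, and the job is handed in, though no verdict came back.

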